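# Pack the last two cheese wedges head to tail and shut the box

### The arm

A 6-joint arm with a two-finger parallel gripper is mounted at the origin on a cart in front of the work surface, level with it; the furniture and walls round the work are solid. World frame = base frame: x ahead of the robot, y to its left, z up, the work surface at z = 0. Lengths are in mm, angles in rad, forces in N, time in s.
With the tool pointing down it reaches from about 350 to 875 mm from the base axis. Payload 4.2 kg.
Tool frame: the origin (TCP) lies midway between the tips of the shut fingers; the grasp point (between the pads) lies 19 mm behind it (arm.grasp_offset is the distance from the TCP to the grasp point, in mm); z points along the fingers, y is the line along which they close (so a half turn about z gives the same grasp; the last joint's range is limited). The gripper opens to 85 mm and grips with 20 to 120 N. Pads are 22 mm wide; open, the fingers measure 114 mm over their backs; the gripper's body (76 mm by 85 mm) begins 54 mm behind the grasp point. The pads swing forward as they close: fully open they stand 13 mm farther back than shut.
Start: joints at [1.564, 0.385, 0.008, 0, -1.194, -0.259], TCP at [164.144, 603.039, 231.312] pointing down, gripper open.
Joint ranges: [-3.14, 3.14], [-1.21, 2.06], [-1.07, 1.41], [-3.16, 2.05], [-2.99, -0.16], [-3.1, 3.1]. Speed limits (rad/s): [2.79, 2.79, 3.14, 3.14, 3.14, 3.14].

### API

Orientations are given as a unit quaternion [x, y, z, w].
In Python, from bench import arm gives the robot as it stands. The module is installed in compiled form; this text tells all that it offers.
- The arm moves only by the tool servo_tool, never from a script. Its argument "increments" is a list of rows, each a list of 7 numbers: the opening, from 0 (shut) to 1 (fully open), then the shift along the tool's x, y, z in m, then the turn, a rotation vector about the tool's x, y, z in degrees. In form: [[grip, x, y, z, ax, ay, az], ...]. A call has 1 to 12 rows; each row is the pose to reach, as a shift and turn from the pose commanded when the call began, along the tool's axes at that moment; what a row does not reach only later rows make up. A row lasts 1/8 s, in which the tool goes at most 62.5 mm and 10.7 degrees, less where a joint would pass 70% of its speed; a pose out of reach is approached as far as the arm can. A call with a gripper value outside its range is refused whole. The fingers move at their own pace and stop on an object; the grip force is fixed at half the most. Time passes only in rows, so rows that repeat a pose let the fingers close. It gives the time, the measured TCP pose, the force, the opening and the grip force at its end, in the units of the state.
- arm.read_state(): the state, without advancing time (a new reading comes with each control period).
- arm.get_image(name): name is "scene" or "top" or "wrist"; returns a dict with "color" (480x640x3 uint8, red, green, blue), "fx", "fy", "cx", "cy" (pixels), "rvec" (rotation vector, rad) and "tvec" (3), from world to camera coordinates, as OpenCV has them; the wrist camera has in their place "hand_eye" (4x4, takes a point from camera to tool coordinates, whose origin is the TCP and whose axes are the flange's). Camera axes: x right, y down, z forward; pixel columns grow to the right and rows downward; lengths in mm; the calibration is good to about 2 mm. A picture is of the moment at which its call begins: read the wrist's pose just before it. There is no depth.
- arm.job_done(): hands the job in; it is judged then, once.
Trained networks look in the newest picture that a camera, given by its name, has taken for a name from the list of things; names that differ only in an ending like _2 or _b are one class to them, and where a whole thing is asked for, a point or a joint stands for the part that bears it (a point fixed in the world has none). Each returns a list of dicts, best first, with "p" (0 to 1); they miss things now and then, are a little off and sometimes report something else, mostly with a low value. They report only what shows in the picture. A call takes as long as a camera call.
- arm.look_for(camera, thing): "box" ([centre column, centre row, width, height] in pixels, round what is visible of it).
- arm.spot_point(camera, thing): "centre" ([column, row] in pixels: a listed point, or the origin of a listed thing).
The state is a dict: "clock": time; "joints": joint angles; "joint_vel": joint speeds; "joint_efforts": joint torques, N m; "position": TCP position; "ee_rot": TCP orientation; "contact_force": force on the tool from outside, world axes, zero at the start; "wrist_torque": the same for the moment, N m; "gripper_width": finger opening in mm; "grasp_force": force on a finger pad.
Only numpy, scipy, OpenCV 4.12 (cv2) and the standard library are available. Lean on these libraries where they do the work, as an engineer would, in place of code of your own. Each camera call takes 0.05 s, during which the arm holds its last target. There are 200 camera calls.

### The job

Pack the two cheese wedges that are still lying out (red rind and brown rind) into the empty half of the cheese box, flat on its floor and head to tail with each other and with the two already there, and slide them home so that none stands out at the front. Then swing the lid down until it is fully shut, and leave the honey jar, the mug and the plate where they are.

Things in the scene. Friction and masses are not known exactly. Their poses are not given: they have to be found in the camera images.
- cheese_box: fixed box, open front to the robot: wooden base 8 mm thick (162 mm wide, x -75 to +121), enamel walls 8 mm thick left, right, back; the base runs on in front as a 75 mm ledge. Origin under the base, below the middle of the open front; x into the box, y to its left, z up. Inside: x 0 (front ends of side walls) to 108 mm (back wall), y -67 to +67, floor z=8 (level with the ledge), wall tops z=50
- box_front (a point): point on the box floor in the middle of the open front, axes as the box (x inward); box and ledge stand on a flat wooden hob cover. Four wedges packed alternately fill the box with 6 mm to spare in width, 4 mm in depth. At the start the left half (+y) holds two wedges, the right half (y -67 to +1 mm) is empty
- cheese_lid (a joint): hinge of the wooden lid: 0 = shut on the walls, grows as its front edge swings up and back; 1.65 to 1.85 rad at the start, stop at 1.95. Axis along the box's y at x=116, z=50 mm of the box. Stiff (0.13 N m friction; lid 0.13 kg): it stays where it is left and must be moved all the way down
- lid_edge (a point): middle of the front edge of the lid on its outer (upper) face, 127 mm out from the hinge axis, 7 mm outside it. Panel 7 mm thick, 152 mm wide. An apron along this edge, 8 mm thick, reaches 37 mm below the panel, with a brass knob 16 mm long on it; shut, it hangs 3 mm in front of the open front, so it comes down only if no wedge stands out. Lid open: apron and knob point to the robot
- cheese_red: half wedge of hard cheese, red wax rind, yellow paste; lies flat left of the box, to be packed. Length 104 mm, height 36, width 46 at the heel (thick end, rind) and 18 at the nose; 0.09-0.18 kg. Origin under its middle; x to the nose (ends at x=+52, -52), z up. Side at +y is square to the ends, at y=+16 mm; side at -y slants from y=-30 at the heel to y=-2 mm at the nose
- cheese_brown: same half wedge as the red one (see cheese_red), brown rind, pale paste; lies flat on the hob cover left of the box, to be packed. Of red and brown, one lies nearer the robot, the other farther away
- cheese_black: same half wedge as the red one (see cheese_red), black wax rind, cream paste; already in the box along its left wall, nose to the back
- cheese_orange: same half wedge as the red one (see cheese_red), orange paste; already in the box, right of the black one, heel to the back, its square side towards the empty half
- honey_jar: glass honey jar with a black lid, 63x63x94 mm, on the cover behind the box; bystander. Origin: centre of the underside
- mug: white mug, 80x113x91 mm, on the cover at the back; bystander. Origin: centre of the underside
- plate: white plate, diameter 204 mm, on the cover at the far left; bystander. Origin: centre of the underside

How it is judged (in metres and radians):
At the end, for the whole second after the job is handed in: All four wedges lie flat in the box (on its floor, long axis within 0.1 rad of the box's x, standing out of the open front by no more than about 4 mm), at rest, and the lid is shut to within 0.05 rad (x of cheese_red in the frame of cheese_box between 0.0475 and 0.0605 m and y of cheese_red in the frame of cheese_box between -0.062 and 0.062 m and z of each of cheese_red, cheese_brown, cheese_black, cheese_orange in the frame of cheese_box below 0.013 m and angle between each of cheese_red, cheese_brown, cheese_black, cheese_orange's own z axis and vertical below 0.08 rad and angle between the x axis of each of cheese_red, cheese_brown, cheese_black, cheese_orange and the x axis of cheese_box, either way round below 0.1 rad and linear speed of each of cheese_red, cheese_brown, cheese_black, cheese_orange below 0.02 m/s and x of cheese_brown in the frame of cheese_box between 0.0475 and 0.0605 m and y of cheese_brown in the frame of cheese_box between -0.062 and 0.062 m and x of cheese_black in the frame of cheese_box between 0.0475 and 0.0605 m and y of cheese_black in the frame of cheese_box between -0.062 and 0.062 m and x of cheese_orange in the frame of cheese_box between 0.0475 and 0.0605 m and y of cheese_orange in the frame of cheese_box between -0.062 and 0.062 m and value of joint cheese_lid below 0.05 rad); the robot touches nothing.
It fails at once if the honey jar is shifted by more than 30 mm (distance of honey_jar from where it was at the start of the episode above 0.03 m).
It fails at once if the mug is shifted by more than 30 mm (distance of mug from where it was at the start of the episode above 0.03 m).
It fails at once if the plate is shifted by more than 30 mm (distance of plate from where it was at the start of the episode above 0.03 m).
It also fails if it takes over 72 s, if anything falls off the work surface, if the arm or the gripper's body presses on something with over 40 N, if the wrist force passes 120 N, or if a joint passes its speed limit or range.

## Working session

There is one attempt and no reset: what is moved stays moved. The work goes in short steps, Python scripts to look and compute and a tool call to move; the robot and the scene stay as the last step left them, time stands still between calls to the robot, and variables do not carry over. Pictures are saved under pics/ and viewed, at most 10 in all, crops included, and the job is handed in when it is done.

Besides the shell and the picture viewer there is one more tool, called after "Request:" in YAML: its name, and indented under it one key for each argument. servo_tool: Moves the arm, as the interface text tells. Its arguments: {"type":"object","properties":{"increments":{"type":"array","items":{"type":"array","items":{"type":"number"}}}},"required":["increments"]}

```bash
mkdir -p pics; cat > h.py <<'E'
import numpy as np, cv2
from bench import arm
from scipy.spatial.transform import Rotation as R
def cam(name):
    return arm.get_image(name)
def ray(im,px,z):
    K=np.array([[im['fx'],0,im['cx']],[0,im['fy'],im['cy']],[0,0,1.]])
    Rm=cv2.Rodrigues(np.array(im['rvec'],float))[0]; t=np.array(im['tvec'],float).ravel()
    C=-Rm.T@t; d=Rm.T@np.linalg.inv(K)@np.array([px[0],px[1],1.])
    return C+d*(z-C[2])/d[2]
def proj(im,P):
    K=np.array([[im['fx'],0,im['cx']],[0,im['fy'],im['cy']],[0,0,1.]])
    return cv2.projectPoints(np.array(P,float).reshape(-1,3),np.array(im['rvec'],float),np.array(im['tvec'],float),K,None)[0].reshape(-1,2)
def save(im,n): cv2.imwrite('pics/'+n,im['color'][:,:,::-1])
def tri(name,zs):pass
E
python3 - <<'E'
from h import *
np.set_printoptions(precision=1,suppress=True)
for c in ['scene','top']:
    im=cam(c); save(im,c+'0.png')
    Rm=cv2.Rodrigues(np.array(im['rvec'],float))[0]; print(c,'pos',-Rm.T@np.array(im['tvec']).ravel(),im['fx'])
    for n,z in [('cheese_box',0),('box_front',8),('lid_edge',150),('cheese_red',0),('cheese_brown',0),('cheese_black',8),('cheese_orange',8),('honey_jar',0),('mug',0),('plate',0)]:
        r=arm.spot_point(c,n); print(n,[(round(q['p'],2),np.round(q['centre']),ray(im,q['centre'],z)) for q in r[:2]])
s=arm.read_state();print(s)
E
```

```text
scene pos [-272.2 -736.7  650.7] 590.3824506366296
cheese_box [(0.79, array([369., 311.]), array([ 512.2, -134.6,    0. ]))]
box_front [(0.97, array([372., 311.]), array([ 505. , -146.8,    8. ])), (0.65, array([371., 312.]), array([ 502. , -148.7,    8. ]))]
lid_edge [(0.72, array([414., 204.]), array([720.6, -86.3, 150. ]))]
cheese_red [(0.57, array([294., 237.]), array([645.8, 210.5,   0. ])), (0.42, array([370., 309.]), array([ 519.9, -130.8,    0. ]))]
cheese_brown [(0.87, array([240., 260.]), array([476.3, 215. ,   0. ]))]
cheese_black [(0.96, array([368., 292.]), array([556.3, -95.5,   8. ])), (0.45, array([368., 313.]), array([ 496.4, -145.7,    8. ]))]
cheese_orange [(0.63, array([380., 294.]), array([ 566.6, -118.9,    8. ])), (0.54, array([357., 230.]), array([769.7, 111.2,   8. ]))]
honey_jar [(0.8, array([445., 266.]), array([ 772. , -146.8,    0. ])), (0.42, array([272., 211.]), array([717.5, 368.8,   0. ]))]
mug [(0.71, array([356., 232.]), array([770.7, 115.7,   0. ]))]
plate []
top pos [516.8  85.8 959.2] 438.47272528836794
cheese_box [(0.58, array([426., 294.]), arr
[... 453 characters left out ...]
1, -143. ,    8. ])), (0.42, array([266., 312.]), array([448.5, 190. ,   8. ]))]
honey_jar [(0.66, array([436., 179.]), array([ 747.1, -181.1,    0. ]))]
mug [(0.92, array([316., 174.]), array([754.7,  87.2,   0. ]))]
plate [(0.7, array([203., 196.]), array([701.1, 338.1,   0. ]))]
{'clock': 1.1, 'joints': array([ 1.6,  0.4,  0. , -0. , -1.2, -0.3]), 'joint_vel': array([ 0.,  0., -0., -0.,  0., -0.]), 'joint_efforts': array([ -0. , -39.2,  18.9,   4.2,  -0. ,   0. ]), 'position': array([164.2, 603. , 231.3]), 'ee_rot': array([ 1. , -0.1, -0. , -0. ]), 'contact_force': array([-0.5, -0.6,  0.5]), 'wrist_torque': array([-0. , -0.1,  0. ]), 'grasp_force': 0.0, 'gripper_width': 85.33793438552738}
```

View pictures.

View pics/scene0.png

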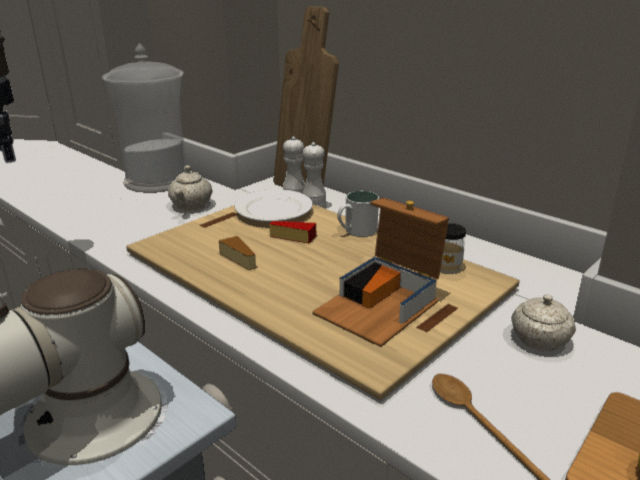

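View pics/top0.png

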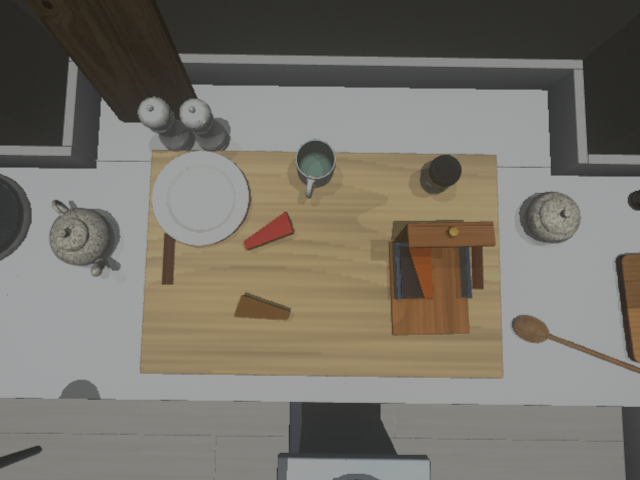

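```bash
cat >> h.py <<'E'
def tri2(imA,pA,imB,pB):
    A=[];b=[]
    L=[]
    for im,p in((imA,pA),(imB,pB)):
        a=ray(im,p,0);c=ray(im,p,300);d=(c-a)/np.linalg.norm(c-a);M=np.eye(3)-np.outer(d,d);A.append(M);b.append(M@a)
    x=np.linalg.lstsq(np.vstack(A),np.hstack(b),rcond=None)[0]
    return x, max(np.linalg.norm(A[i]@x-b[i]) for i in(0,1))
E
python3 - <<'E'
from h import *
np.set_printoptions(precision=1,suppress=True)
s=cam('scene');t=cam('top')
# corners by hand: cover front-right, cover front-left
for n,a,b in [('coverFR',(381,370),(502,377)),('coverFL?',(128,248),(142,374)),('ledgeFL',(317,310),(391,334)),('ledgeFR',(379,338),(469,333)),('knob',(409,205),(453,232))]:
    print(n,*tri2(s,a,t,b))
for n in ['cheese_box','box_front','cheese_red','cheese_brown','cheese_black','cheese_orange','honey_jar','mug']:
    a=arm.spot_point('scene',n);b=arm.spot_point('top',n)
    if a and b: print(n,*tri2(s,a[0]['centre'],t,b[0]['centre']))
big=cv2.resize(t['color'][220:345,230:330],None,fx=6,fy=6,interpolation=cv2.INTER_CUBIC)
hsv=cv2.cvtColor(t['color'],cv2.COLOR_RGB2HSV)
big2=cv2.resize(t['color'][210:345,380:505],None,fx=4.3,fy=4.3,interpolation=cv2.INTER_CUBIC)
big=cv2.resize(t['color'][210:345,230:305],None,fx=4.3,fy=4.3,interpolation=cv2.INTER_CUBIC)[:580]
c=np.hstack([big,big2[:580]])[:580,:800];print(c.shape)
cv2.imwrite('pics/topcrop.png',c[:,:,::-1])
E
```

```text
coverFR [ 331.7 -297.    49.1] 3.6660484291076063
coverFL? [320.3 442.9  13.8] 4.142646007471527
ledgeFL [412.8 -78.7  25.4] 6.156043475799693
ledgeFR [ 414.2 -234.    36. ] 0.14546903507669512
knob [ 604.2 -151.3  204.1] 0.37761516416012014
cheese_box [ 485.6 -157.    15.7] 0.3203092195072539
box_front [ 484.3 -162.    27. ] 2.9190391934860775
cheese_red [616.6 188.   13.8] 4.714731959921907
cheese_brown [459.1 192.4  21.9] 3.5612414376426207
cheese_black [ 686.  135. -133.] 93.99375268861219
cheese_orange [ 542.3 -136.9   18.3] 0.5558498262633701
honey_jar [ 734.3 -171.7   23.8] 0.16511435831497132
mug [745.9  93.4  18. ] 1.890697823605025
(580, 800, 3)
```

View pics/topcrop.png

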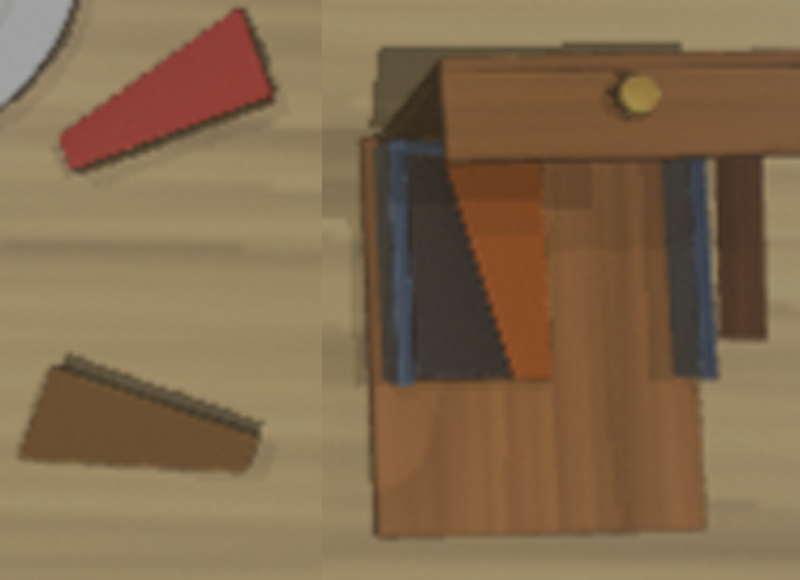

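```bash
cat >> h.py <<'E'
def go(p,yaw,base=None):
    """print tool-frame shift (m) and turn (deg) from pose to TCP p with closing axis (tool y) at yaw deg (world), pointing down"""
    s=arm.read_state(); q=R.from_quat(s['ee_rot']); P=np.array(s['position'])
    best=None
    for k in (0,180):
        y=np.radians(yaw+k); yy=np.array([np.cos(y),np.sin(y),0]); z=np.array([0,0,-1.]); x=np.cross(yy,z)
        T=R.from_matrix(np.column_stack([x,yy,z])); rv=(q.inv()*T).as_rotvec(degrees=True)
        sh=q.inv().apply(np.array(p)-P)/1000
        print('k',k,'shift',np.round(sh,4),'turn',np.round(rv,1))
def st():
    s=arm.read_state(); q=R.from_quat(s['ee_rot']).as_matrix()
    print('t',s['clock'],'pos',np.round(s['position'],1),'yaw_y',round(np.degrees(np.arctan2(q[1,1],q[0,1])),1),'z',np.round(q[:,2],3),'F',np.round(s['contact_force'],1),'w',round(s['gripper_width'],1),'g',round(s['grasp_force'],1),'j',np.round(s['joints'],2))
def wim():
    s=arm.read_state(); im=dict(arm.get_image('wrist')); q=R.from_quat(s['ee_rot']).as_matrix()
    T=np.eye(4);T[:3,:3]=q;T[:3,3]=s['position']; W=T@np.array(im['hand_eye']); Wi=np.linalg.inv(W)
    im['rvec']=cv2.Rodrigues(Wi[:3,:3])[0]; im['tvec']=Wi[:3,3]
    return im
def wedge(x,y,yaw,z):
    c=np.array([[-52,16],[52,16],[52,-2],[-52,-30.]]);a=np.radians(yaw);r=np.array([[np.cos(a),-np.sin(a)],[np.sin(a),np.cos(a)]])
    return np.column_stack([c@r.T+[x,y],np.full(4,z)])
E
python3 - <<'E'
from h import *
np.set_printoptions(precision=3,suppress=True)
st(); im=wim(); print(im['hand_eye'],im['fx'],im['cx'],im['cy'])
go([480,190,350],-90)
E
```

```text
t 2.0 pos [164.1 603.  231.3] yaw_y -105.2 z [-0.  0. -1.] F [-0.9  0.6  0.1] w 85.5 g 0.0 j [ 1.56  0.38  0.01 -0.   -1.19 -0.26]
[[   0.001   -0.959   -0.283   71.774]
 [   1.       0.001    0.001    1.067]
 [  -0.001   -0.283    0.959 -141.121]
 [   0.       0.       0.       1.   ]] 358.92747589205493 321.12224813869966 241.76605280621655
k 0 shift [ 0.413  0.316 -0.119] turn [ -0.    0.  -15.2]
k 180 shift [ 0.413  0.316 -0.119] turn [  0.    0.  164.8]
```

Request:
servo_tool:
  increments:
    - [1,0.49,0.295,-0.069,0,0,-15.2]
    - [1,0.49,0.295,-0.069,0,0,-15.2]
    - [1,0.49,0.295,-0.069,0,0,-15.2]
    - [1,0.49,0.295,-0.069,0,0,-15.2]
    - [1,0.49,0.295,-0.069,0,0,-15.2]
    - [1,0.49,0.295,-0.069,0,0,-15.2]
    - [1,0.49,0.295,-0.069,0,0,-15.2]
    - [1,0.49,0.295,-0.069,0,0,-15.2]
    - [1,0.49,0.295,-0.069,0,0,-15.2]
    - [1,0.49,0.295,-0.069,0,0,-15.2]
    - [1,0.49,0.295,-0.069,0,0,-15.2]

```text
clock: 3.42
position: [559.7, 189.1, 300.0]
ee_rot: [1.0, -0.001, -0.0, 0.0]
contact_force: [0.1, 0.7, 0.4]
gripper_width: 85.4
grasp_force: 0.0
```

```bash
python3 - <<'E'
from h import *
st(); im=wim(); save(im,'w1.png'); np.savez('w1.npz',**{k:v for k,v in im.items()})
E
```

```text
t 3.425 pos [559.7 189.1 300. ] yaw_y -90.1 z [-0.001 -0.    -1.   ] F [0.1 0.7 0.4] w 85.4 g 0.0 j [ 0.6   0.29  0.04 -0.   -1.32  0.97]
```

View pics/w1.png

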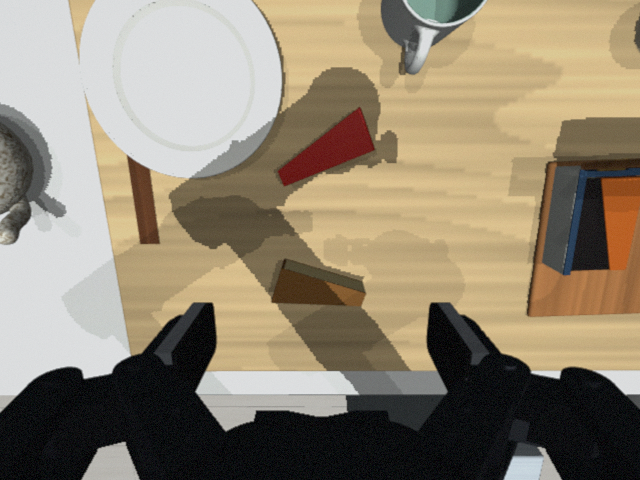

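```bash
cat > fit.py <<'E'
from h import *
from scipy.optimize import least_squares
t=cam('top'); w=dict(np.load('w1.npz'))
for k in('fx','fy','cx','cy'): w[k]=float(w[k])
def cr(l): return np.array(l)/4.3+[230,210]-.4
D={'red':([(375,150),(285,186),(277,172),(359,108)],cr([(271,93),(78,169),(60,143),(241,8)]),[616,188,111,56]),
'brown':([(279,275),(364,292),(362,307),(272,302)],cr([(52,368),(257,436),(248,473),(20,459)]),[459,190,-108,56])}
for n,(a,b,x0) in D.items():
  for use in ((1,1),(1,0),(0,1)):
    def f(p):
        c=wedge(p[0],p[1],p[2],p[3]); # order sqheel,sqnose,noseS,heelS
        r=[]
        if use[0]: r.append((proj(w,c)-a).ravel())
        if use[1]: r.append((proj(t,c)-b).ravel())
        return np.hstack(r)
    q=least_squares(f,x0); print(n,use,np.round(q.x,1),np.round(q.fun,1))
E
python3 fit.py
```

```text
red (1, 1) [611.9 185.6 112.   51. ] [-0.6 -0.2 -1.   1.1  0.2 -0.5  0.2 -1.3  1.5  1.  -0.5  1.3  0.7 -0.7
  0.7  0.4]
red (1, 0) [611.5 185.3 111.8  47.9] [-0.7  0.3 -0.5  0.9  0.8 -0.6  0.3 -0.5]
red (0, 1) [614.6 188.7 112.9  35.4] [ 0.4  0.1 -0.5  0.8  0.6 -1.  -0.6  0. ]
brown (1, 1) [ 453.4  190.  -105.8   55.3] [ 0.3 -4.8  1.6  0.7 -1.  -0.8 -2.   3.3 -0.1  1.1  1.   0.1  0.4  0.1
  0.5  1.8]
brown (1, 0) [ 447.4  189.8 -105.2   43.6] [ 1.5 -3.2  0.5  0.7 -1.8 -1.2 -0.2  3.8]
brown (0, 1) [ 454.5  191.7 -107.4   49.4] [ 0.  -0.2  0.3  0.  -0.4 -0.1  0.1  0.2]
```

```bash
python3 - <<'E'
from h import *
go([448.1,155.2,100],-17)
go([448.1,155.2,24],-17)
E
```

```text
k 0 shift [-0.1105  0.0351  0.2001] turn [ -0.   0. -73.]
k 180 shift [-0.1105  0.0351  0.2001] turn [  0.   0. 107.]
k 0 shift [-0.1105  0.0351  0.2761] turn [ -0.   0. -73.]
k 180 shift [-0.1105  0.0351  0.2761] turn [  0.   0. 107.]
```

Request:
servo_tool:
  increments:
    - [1,-0.1105,0.035,0.15,0,0,-73]
    - [1,-0.1105,0.035,0.15,0,0,-73]
    - [1,-0.1105,0.035,0.15,0,0,-73]
    - [1,-0.1105,0.035,0.15,0,0,-73]
    - [1,-0.1105,0.035,0.2,0,0,-73]
    - [1,-0.1105,0.035,0.2,0,0,-73]
    - [1,-0.1105,0.035,0.2,0,0,-73]
    - [1,-0.1105,0.035,0.2,0,0,-73]
    - [1,-0.1105,0.035,0.2,0,0,-73]

```text
clock: 4.65
position: [448.5, 155.5, 100.6]
ee_rot: [0.804, 0.594, 0.0, -0.0]
contact_force: [0.2, -0.0, -0.4]
gripper_width: 85.1
grasp_force: 0.0
```

```bash
python3 - <<'E'
from h import *
st(); im=wim(); save(im,'w2.png')
for c in (wedge(454,191,-107,52),): print(np.round(proj(im,c)))
E
```

```text
t 4.65 pos [448.5 155.5 100.6] yaw_y -17.1 z [ 0.  0. -1.] F [ 0.2 -0.  -0.4] w 85.1 g 0.0 j [ 0.68  0.28 -0.53 -0.   -0.76  2.17]
[[343. 100.]
 [340. 294.]
 [309. 294.]
 [250. 100.]]
```

View pics/w2.png

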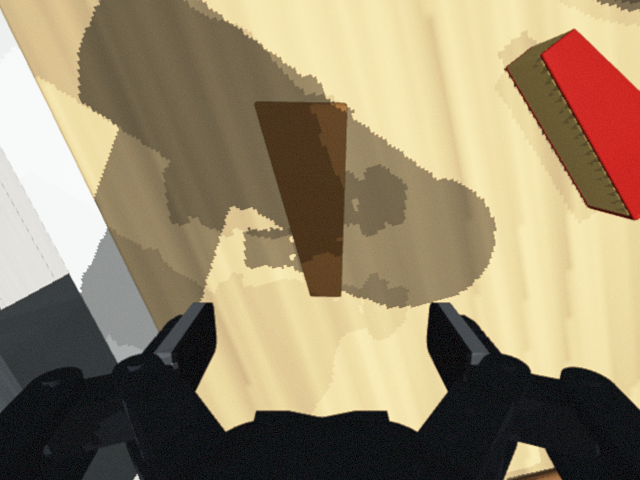

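Request:
servo_tool:
  increments:
    - [1,0,0.001,0.05,0,0,0]
    - [1,0,0.001,0.076,0,0,0]
    - [1,0,0.001,0.076,0,0,0]
    - [0,0,0.001,0.076,0,0,0]
    - [0,0,0.001,0.076,0,0,0]
    - [0,0,0.001,0.076,0,0,0]
    - [0,0,0.001,0.076,0,0,0]
    - [0,0,0.001,0.076,0,0,0]
    - [0,0,0.001,0.076,0,0,0]

```text
clock: 5.82
position: [450.3, 154.7, 25.4]
ee_rot: [0.804, 0.595, 0.001, 0.0]
contact_force: [-0.9, -0.1, 5.4]
gripper_width: 23.8
grasp_force: 54.5
```

```bash
python3 - <<'E'
from h import *
st(); go([430,-180,190],-90)
E
```

```text
t 5.825 pos [450.3 154.7  25.4] yaw_y -17.0 z [ 0.001  0.001 -1.   ] F [-0.9 -0.1  5.4] w 23.8 g 54.5 j [ 0.67  0.41 -0.6   0.   -0.56  2.17]
k 0 shift [-0.3258  0.0786 -0.1649] turn [ 0.  -0.1 73. ]
k 180 shift [-0.3258  0.0786 -0.1649] turn [ 1.00e-01  0.00e+00 -1.07e+02]
```

Request:
servo_tool:
  increments:
    - [0,0,0,-0.06,0,0,0]
    - [0,-0.05,0.01,-0.11,0,0,10]
    - [0,-0.326,0.079,-0.165,0,0,73]
    - [0,-0.326,0.079,-0.165,0,0,73]
    - [0,-0.326,0.079,-0.165,0,0,73]
    - [0,-0.326,0.079,-0.165,0,0,73]
    - [0,-0.326,0.079,-0.165,0,0,73]
    - [0,-0.326,0.079,-0.165,0,0,73]
    - [0,-0.326,0.079,-0.165,0,0,73]
    - [0,-0.326,0.079,-0.165,0,0,73]
    - [0,-0.326,0.079,-0.165,0,0,73]

```text
clock: 7.2
position: [429.9, -179.8, 189.2]
ee_rot: [1.0, 0.001, -0.0, -0.0]
contact_force: [0.1, 0.4, -0.5]
gripper_width: 23.3
grasp_force: 57.7
```

```bash
python3 - <<'E'
from h import *
st(); im=wim(); save(im,'w3.png'); np.savez('w3.npz',**im)
E
```

```text
t 7.2 pos [ 429.9 -179.8  189.2] yaw_y -89.9 z [-0.  0. -1.] F [ 0.1  0.4 -0.5] w 23.3 g 57.7 j [-0.05  0.15 -0.43 -0.   -0.99  1.62]
```

View pics/w3.png

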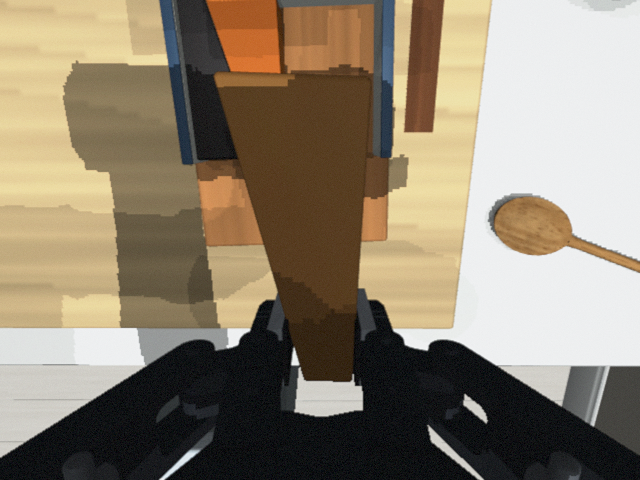

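```bash
cat > fit3.py <<'E'
from h import *
from scipy.optimize import least_squares
w=dict(np.load('w3.npz'))
for k in('fx','fy','cx','cy'): w[k]=float(w[k])
B=np.array([[-75,81,8],[-75,-81,8],[0,75,50],[0,67,50],[0,-67,50],[0,-75,50.]])
px=np.array([(208,246),(386,240),(183,164),(192,162),(382,157),(391,156)])
def bx(p,H):
    a=np.radians(p[2]); r=np.array([[np.cos(a),-np.sin(a),0],[np.sin(a),np.cos(a),0],[0,0,1]]); return B@r.T+[p[0],p[1],H]
for H in (14,16,18):
    q=least_squares(lambda p:(proj(w,bx(p,H))-px).ravel(),[485,-155,0]); print('box',H,np.round(q.x,1),np.round(q.fun,1))
q=least_squares(lambda p:(proj(w,bx(p,p[3]))-px).ravel(),[485,-155,0,16]); print('box free',np.round(q.x,1),np.round(q.fun,1))
wp=np.array([(371,75),(353,380),(303,380),(216,75)])
q=least_squares(lambda p:(proj(w,wedge(*p))-wp).ravel(),[400,-180,180,215]); print('wedge',np.round(q.x,1),np.round(q.fun,1))
q=least_squares(lambda p:(proj(w,wedge(*p,217))-wp).ravel(),[400,-180,180]); print('wedge',np.round(q.x,1),np.round(q.fun,1))
E
python3 fit3.py
```

```text
box 14 [ 484.4 -156.2    2.1] [-1.8 -0.6  0.8 -0.6  0.9 -0.5  2.9  1.1 -2.5 -0.3 -0.4  0.3]
box 16 [ 484.6 -156.4    2.1] [-2.3 -0.1  1.4 -0.1  0.1 -0.6  2.1  1.  -1.8 -0.5  0.3  0.1]
box 18 [ 484.8 -156.5    2.1] [-2.8  0.3  2.   0.3 -0.7 -0.6  1.4  1.  -1.1 -0.6  1.1  0. ]
box free [ 484.7 -156.4    2.1   16.5] [-2.4 -0.   1.5 -0.  -0.1 -0.6  2.   1.  -1.7 -0.5  0.5  0.1]
wedge [ 466.1 -178.2  178.5  216.2] [ 0.8  2.9 -0.2  0.1  1.7 -1.1 -2.  -2.1]
wedge [ 466.2 -178.2  178.5] [ 1.3  2.2  0.1  1.3  1.7  0.2 -2.7 -2.8]
```

```bash
python3 - <<'E'
from h import *
go([470.3,-207.5,34.5],-86.3)
E
```

```text
k 0 shift [0.0403 0.0278 0.1548] turn [-0.   0.  -3.6]
k 180 shift [0.0403 0.0278 0.1548] turn [  0.    0.  176.4]
```

Request:
servo_tool:
  increments:
    - [0,0.04,0.028,0.05,0,0,-3.6]
    - [0,0.04,0.028,0.09,0,0,-3.6]
    - [0,0.04,0.028,0.09,0,0,-3.6]
    - [0,0.04,0.028,0.115,0,0,-3.6]
    - [0,0.04,0.028,0.14,0,0,-3.6]
    - [0,0.04,0.028,0.15,0,0,-3.6]
    - [0,0.04,0.028,0.1545,0,0,-3.6]
    - [0,0.04,0.028,0.1545,0,0,-3.6]

```text
clock: 8.25
position: [470.6, -208.4, 35.8]
ee_rot: [1.0, 0.031, 0.001, 0.0]
contact_force: [-0.4, 0.0, -0.9]
gripper_width: 22.7
grasp_force: 57.9
```

Request:
servo_tool:
  increments:
    - [0,0,0.0005,0.002,0,0,0]
    - [0,0,0.0005,0.003,0,0,0]
    - [0,0,0.0005,0.0035,0,0,0]
    - [0.6,0,0.0005,0.003,0,0,0]
    - [0.6,0,0.0005,0.003,0,0,0]
    - [0.6,0,0.0005,0.003,0,0,0]
    - [0.6,0,0,-0.06,0,0,0]
    - [0.6,-0.05,0,-0.11,0,0,0]
    - [0.6,-0.05,0,-0.15,0,0,0]
    - [0,-0.05,0,-0.15,0,0,0]
    - [0,-0.05,0,-0.15,0,0,0]

```text
clock: 9.62
position: [419.7, -211.4, 184.4]
ee_rot: [1.0, 0.031, -0.0, -0.0]
contact_force: [-0.1, 0.1, -0.2]
gripper_width: 15.7
grasp_force: 0.0
```

```bash
python3 - <<'E'
from h import *
st(); im=wim(); save(im,'w4.png'); np.savez('w4.npz',**im)
# predicted brown on ledge
a=np.radians(2.1); 
c=wedge(484.7+20+1.8,-156.4+.7-48,182.1,60.5); print(np.round(proj(im,c)))
E
```

```text
t 9.625 pos [ 419.7 -211.4  184.4] yaw_y -86.5 z [-0.     0.001 -1.   ] F [-0.1  0.1 -0.2] w 15.7 g 0.0 j [-0.12  0.16 -0.43 -0.   -0.98  1.75]
[[342.  28.]
 [336. 187.]
 [312. 187.]
 [272.  26.]]
```

View pics/w4.png

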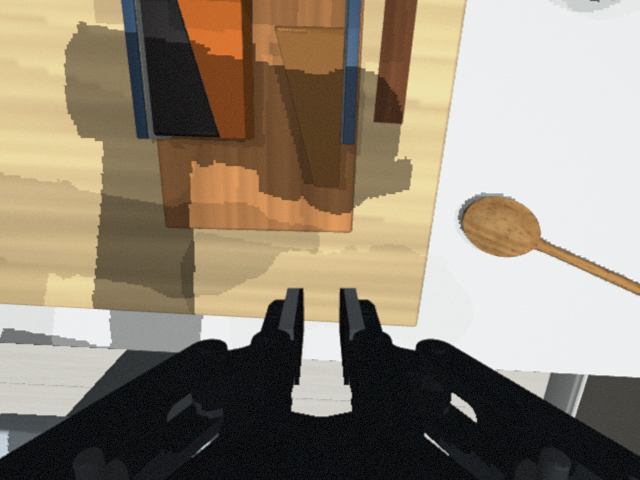

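```bash
cat >> h.py <<'E'
def bw(x,y): a=np.radians(2.1); return [484.7+np.cos(a)*x-np.sin(a)*y,-156.4+np.sin(a)*x+np.cos(a)*y]
E
python3 - <<'E'
from h import *
for x in(-60,-9): go(bw(x,-48)+[32],-87.9)
E
```

```text
k 0 shift [ 0.0076 -0.0041  0.1517] turn [-0.   0.1  1.5]
k 180 shift [ 0.0076 -0.0041  0.1517] turn [-2.000e-01 -1.000e-01 -1.785e+02]
k 0 shift [ 0.0586 -0.0029  0.1516] turn [-0.   0.1  1.5]
k 180 shift [ 0.0586 -0.0029  0.1516] turn [-2.000e-01 -1.000e-01 -1.785e+02]
```

Request:
servo_tool:
  increments:
    - [0,0.0,-0.004,0.06,0,0,1.5]
    - [0,0.005,-0.004,0.12,0,0,1.5]
    - [0,0.0076,-0.004,0.15,0,0,1.5]
    - [0,0.0076,-0.004,0.151,0,0,1.5]
    - [0,0.018,-0.004,0.151,0,0,1.5]
    - [0,0.028,-0.0035,0.151,0,0,1.5]
    - [0,0.036,-0.0035,0.151,0,0,1.5]
    - [0,0.044,-0.003,0.151,0,0,1.5]
    - [0,0.051,-0.003,0.151,0,0,1.5]
    - [0,0.056,-0.003,0.151,0,0,1.5]
    - [0,0.0585,-0.003,0.151,0,0,1.5]
    - [0,0.0585,-0.003,0.151,0,0,1.5]

```text
clock: 11.18
position: [478.7, -204.9, 33.8]
ee_rot: [1.0, 0.018, 0.001, 0.0]
contact_force: [-1.3, -0.3, 0.3]
gripper_width: -0.3
grasp_force: 0.0
```

Request:
servo_tool:
  increments:
    - [0,0.001,0,0,0,0,0]
    - [0,0.002,0,0,0,0,0]
    - [0,0.003,0,0,0,0,0]
    - [0,0.003,0,0,0,0,0]

```text
clock: 11.68
position: [479.5, -204.8, 33.7]
ee_rot: [1.0, 0.018, -0.002, -0.0]
contact_force: [-4.0, 0.3, 3.6]
gripper_width: 0.2
grasp_force: 2.5
```

```bash
python3 - <<'E'
from h import *
go([629.9,154,100],-158)
E
```

```text
k 0 shift [ 0.1628 -0.3532 -0.0667] turn [ 0.1  0.2 70. ]
k 180 shift [ 0.1628 -0.3532 -0.0667] turn [-2.0e-01  1.0e-01 -1.1e+02]
```

Request:
servo_tool:
  increments:
    - [0,-0.04,0,-0.02,0,0,0]
    - [0.3,-0.04,-0.02,-0.08,0,0,0]
    - [1,-0.02,-0.07,-0.12,0,0,10]
    - [1,0.162,-0.353,-0.1,0,0,70]
    - [1,0.162,-0.353,-0.1,0,0,70]
    - [1,0.162,-0.353,-0.1,0,0,70]
    - [1,0.162,-0.353,-0.1,0,0,70]
    - [1,0.162,-0.353,-0.1,0,0,70]
    - [1,0.162,-0.353,-0.067,0,0,70]
    - [1,0.162,-0.353,-0.067,0,0,70]
    - [1,0.162,-0.353,-0.067,0,0,70]

```text
clock: 13.05
position: [630.6, 153.8, 101.0]
ee_rot: [0.83, -0.558, 0.0, -0.0]
contact_force: [0.1, -1.3, 0.8]
gripper_width: 85.5
grasp_force: 0.0
```

```bash
python3 - <<'E'
from h import *
from scipy.optimize import least_squares
st(); im=wim(); save(im,'w5.png')
hsv=cv2.cvtColor(im['color'],cv2.COLOR_RGB2HSV)
m=(((hsv[...,0]<6)|(hsv[...,0]>174))&(hsv[...,1]>150)&(hsv[...,2]>40)).astype(np.uint8)
n,l,s,c=cv2.connectedComponentsWithStats(m); k=1+np.argmax(s[1:,4]); print(s[k],c[k])
cs=max(cv2.findContours((l==k).astype(np.uint8),cv2.RETR_EXTERNAL,cv2.CHAIN_APPROX_NONE)[0],key=len)
print(cv2.approxPolyDP(cs,6,True).reshape(-1,2).tolist())
print(np.round(proj(im,wedge(612,186,112,52))).tolist())
E
```

```text
t 13.05 pos [630.6 153.8 101. ] yaw_y -157.9 z [ 0.001 -0.    -1.   ] F [ 0.1 -1.3  0.8] w 85.5 g 0.0 j [ 0.49  0.53 -0.09  0.   -0.94 -0.1 ]
[ 275  230   82  173 9722] [323.4794281  302.35692244]
[[283, 230], [275, 247], [323, 400], [349, 402], [352, 234]]
[[358.0, 245.0], [352.0, 401.0], [324.0, 401.0], [274.0, 244.0]]
```

Request:
servo_tool:
  increments:
    - [1,0,0,0.05,0,0,0]
    - [1,0,0,0.076,0,0,0]
    - [1,0,0,0.076,0,0,0]
    - [0,0,0,0.076,0,0,0]
    - [0,0,0,0.076,0,0,0]
    - [0,0,0,0.076,0,0,0]
    - [0,0,0,0.076,0,0,0]
    - [0,0,0,0.076,0,0,0]

```text
clock: 14.1
position: [631.5, 154.1, 27.3]
ee_rot: [0.83, -0.558, 0.001, -0.001]
contact_force: [-1.4, 0.3, 5.9]
gripper_width: 42.5
grasp_force: 59.8
```

```bash
python3 - <<'E'
from h import *
st(); go([430,-190,190],92.1)
E
```

```text
t 14.1 pos [631.5 154.1  27.3] yaw_y -157.9 z [ 0.003  0.001 -1.   ] F [-1.4  0.3  5.9] w 42.5 g 59.8 j [ 0.49  0.62 -0.16  0.   -0.79 -0.1 ]
k 0 shift [ 0.2431  0.3156 -0.1636] turn [-1.0e-01  2.0e-01  1.1e+02]
k 180 shift [ 0.2431  0.3156 -0.1636] turn [ -0.1  -0.1 -70. ]
```

Request:
servo_tool:
  increments:
    - [0,0,0,-0.06,0,0,0]
    - [0,0,0,-0.12,0,0,0]
    - [0,0.05,0.06,-0.163,0,0,10]
    - [0,0.09,0.11,-0.163,0,0,20]
    - [0,0.13,0.16,-0.163,0,0,30]
    - [0,0.16,0.205,-0.163,0,0,40]
    - [0,0.19,0.245,-0.163,0,0,50]
    - [0,0.215,0.28,-0.163,0,0,60]
    - [0,0.243,0.316,-0.163,0,0,70]
    - [0,0.243,0.316,-0.163,0,0,80]
    - [0,0.243,0.316,-0.163,0,0,90]
    - [0,0.243,0.316,-0.163,0,0,100]

```text
clock: 15.6
position: [428.4, -190.2, 188.2]
ee_rot: [-0.102, 0.995, 0.0, 0.0]
contact_force: [-0.3, -0.1, -1.0]
gripper_width: 42.5
grasp_force: 60.7
```

Request:
servo_tool:
  increments:
    - [0,0,0,0,0,0,10]
    - [0,0,0,0,0,0,10]
    - [0,0,0,0,0,0,10]

```text
clock: 15.98
position: [428.7, -190.0, 188.0]
ee_rot: [-0.019, 1.0, 0.0, 0.0]
contact_force: [-0.6, -1.2, -2.0]
gripper_width: 42.6
grasp_force: 60.6
```

```bash
python3 - <<'E'
from h import *
st(); im=wim(); save(im,'w6.png'); np.savez('w6.npz',**im)
E
```

```text
t 15.975 pos [ 428.7 -190.   188. ] yaw_y 92.2 z [ 0.  0. -1.] F [-0.6 -1.2 -2. ] w 42.6 g 60.6 j [-0.07  0.16 -0.43 -0.   -0.99 -1.46]
```

View pics/w6.png

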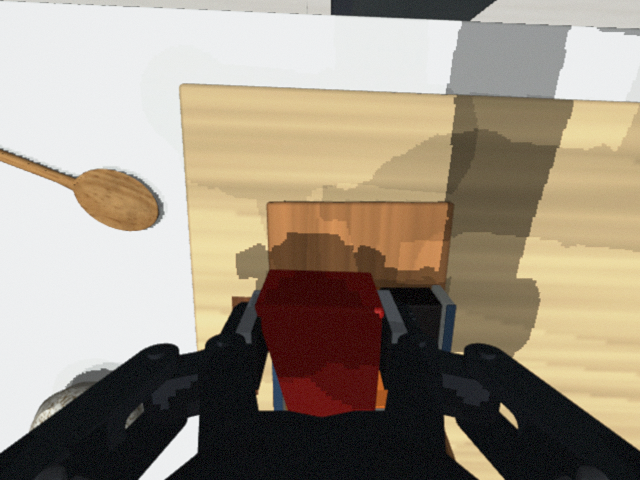

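```bash
cat > fit6.py <<'E'
from h import *
from scipy.optimize import least_squares
w=dict(np.load('w6.npz'))
for k in('fx','fy','cx','cy'): w[k]=float(w[k])
c=w['color']; hsv=cv2.cvtColor(c,cv2.COLOR_RGB2HSV)
m=((hsv[...,0]<5)|(hsv[...,0]>175))&(hsv[...,1]>170)&(hsv[...,2]>25)
for r in range(265,416,8):
    x=np.where(m[r,200:440])[0]+200
    print(r,(x.min(),x.max(),len(x)) if len(x) else None, c[r,[270,300,340,368],0])
for col in (285,320,360): print(col,c[262:330:2,col,0])
print(np.round(proj(w,np.vstack([wedge(428.7+36,-190+5,2.2,212.7),wedge(428.7+36,-190+5,2.2,176.7)]))).tolist())
E
python3 fit6.py
```

```text
265 None [100  95 115  86]
273 (np.int64(269), np.int64(368), 90) [67 54 65 68]
281 (np.int64(266), np.int64(372), 92) [68 54 55 71]
289 (np.int64(262), np.int64(375), 107) [56 57 55 64]
297 (np.int64(259), np.int64(378), 105) [58 57 58 72]
305 (np.int64(255), np.int64(381), 113) [65 58 55 70]
313 (np.int64(257), np.int64(383), 115) [67 63 66 64]
321 (np.int64(261), np.int64(381), 112) [62 67 66 64]
329 (np.int64(262), np.int64(381), 111) [68 62 63 65]
337 (np.int64(265), np.int64(380), 103) [62 66 66 63]
345 (np.int64(267), np.int64(380), 106) [64 66 67 62]
353 (np.int64(271), np.int64(379), 106) [78 63 66 65]
361 (np.int64(273), np.int64(379), 94) [227  68  62  71]
369 (np.int64(277), np.int64(379), 97) [219  65  84  81]
377 (np.int64(278), np.int64(377), 96) [228  83  84  86]
385 (np.int64(280), np.int64(376), 97) [239 108  82  83]
393 (np.int64(283), np.int64(375), 92) [236 104  83  84]
401 (np.int64(286), np.int64(374), 88) [234 107 107  85]
409 (np.int64(288), np.int64(373), 86) [227 103 107  98]
285 [101 104 102 102  76  64  65  67  55  53  54  53  56  54  54  55  52  54
  55  57  52  55  65  65  65  62  66  66  63  64  64  68  64  67]
320 [104 103 107 101  88  58  52  57  54  55  52  56  52  56  52  58  55  54
  53  55  53  59  63  69  66  69  64  63  71  63  69  63  66  68]
360 [89 81 87 89 83 68 64 67 68 63 68 68 71 64 69 68 71 64 63 58 56 51 57 60
 66 68 68 66 63 66 65 64 66 64]
[[379.0, 302.0], [368.0, 519.0], [327.0, 519.0], [250.0, 302.0], [367.0, 267.0], [360.0, 450.0], [326.0, 450.0], [265.0, 267.0]]
```

```bash
cat >> fit6.py <<'E'
print('---')
Rt=[(r,np.where(m[r,200:440])[0].max()+200.5) for r in range(316,412,6)]
Lt=[(r,np.where(m[r,200:440])[0].min()+199.5) for r in range(316,412,6)]
def f(p):
    P=proj(w,wedge(*p[:3],p[3])); Q=proj(w,wedge(*p[:3],p[3]-36)); o=[]
    for pts,a,b in((Rt,P[0],P[1]),(Lt,P[3],P[2])):
        for r,c in pts: o.append(.3*(a[0]+(b[0]-a[0])*(r-a[1])/(b[1]-a[1])-c))
    o+=list((P[[0,3],1]-306)); o+=list(Q[[0,3],1]-271); o.append((p[3]-212.7)*.5)
    return np.array(o)
q=least_squares(f,[465,-185,2,212.7],loss='soft_l1'); print(np.round(q.x,1),np.round(f(q.x),1))
E
python3 fit6.py|sed 1,/---/d
```

```text
[ 466.5 -184.2    1.9  212.4] [-0.7  0.4 -0.4 -0.5 -0.3 -0.1 -0.5 -0.3 -0.1  0.1 -0.   0.2  0.4  0.6
  0.4  0.3 -0.3 -0.5  0.1  0.1  0.1  0.2 -0.1 -0.1 -0.1 -0.  -0.   0.
  0.3  0.4  0.4  0.1  1.   0.1 -0.3 -1.  -0.2]
```

```bash
python3 - <<'E'
from h import *
w=dict(np.load('w4.npz'))
for k in('fx','fy','cx','cy'): w[k]=float(w[k])
def inv(p):
    a=np.radians(2.1);d=np.array(p[:2])-[484.7,-156.4];return np.round([np.cos(a)*d[0]+np.sin(a)*d[1],-np.sin(a)*d[0]+np.cos(a)*d[1]],1)
for n,p,z in [('orange nose sq top',(246,137),60.5),('orange sq bottom',(254,139),24.5),('orange back top',(243,10),60.5)]: print(n,inv(ray(w,p,z)))
g=bw(21,-19); p=[g[0]-37.8,g[1]-5.8,36.1]; print(p); go(p,92.2)
# new: state of brown with wrist pic now unobstructed?
t=cam('top');print(arm.spot_point('top','cheese_brown')[:2],proj(t,[bw(56,-49)+[24]]))
E
```

```text
orange nose sq top [2.  1.3]
orange sq bottom [0.3 2.1]
orange back top [80.8  0.6]
[np.float64(468.5821267347763), np.float64(-180.4177215989568), 36.1]
k 0 shift [-0.0402  0.0081  0.1518] turn [ 0.  0. -0.]
k 180 shift [-0.0402  0.0081  0.1518] turn [  0.  -0. 180.]
[{'centre': [450.3, 267.4], 'p': 0.56}] [[451.35883156 270.6935176 ]]
```

Request:
servo_tool:
  increments:
    - [0,-0.04,0.008,0.05,0,0,0]
    - [0,-0.04,0.008,0.09,0,0,0]
    - [0,-0.04,0.008,0.09,0,0,0]
    - [0,-0.04,0.008,0.115,0,0,0]
    - [0,-0.04,0.008,0.135,0,0,0]
    - [0,-0.04,0.008,0.147,0,0,0]
    - [0,-0.04,0.008,0.152,0,0,0]
    - [0,-0.04,0.008,0.154,0,0,0]

```text
clock: 17.12
position: [469.0, -180.8, 35.2]
ee_rot: [-0.018, 1.0, -0.0, 0.0]
contact_force: [-4.5, 3.8, 13.6]
gripper_width: 42.7
grasp_force: 62.3
```

Request:
servo_tool:
  increments:
    - [0.9,0,0,0,0,0,0]
    - [0.9,0,0,0,0,0,0]
    - [0.9,0,0,-0.002,0,0,0]
    - [0.9,0,0,-0.06,0,0,0]
    - [0.9,0.03,0,-0.11,0,0,0]
    - [0,0.06,0,-0.15,0,0,0]
    - [0,0.06,0,-0.15,0,0,0]
    - [0,0.06,0,-0.15,0,0,0]
    - [0,0.06,0,-0.15,0,0,0]
    - [0,0.06,0,-0.15,0,0,0]

```text
clock: 18.38
position: [408.5, -182.7, 182.7]
ee_rot: [-0.018, 1.0, 0.0, -0.001]
contact_force: [0.2, 0.5, -0.6]
gripper_width: -0.3
grasp_force: 0.0
```

```bash
python3 - <<'E'
from h import *
st(); im=wim(); save(im,'w7.png'); np.savez('w7.npz',**im)
c=wedge(*bw(21,-19),2.1,60.5); print(np.round(proj(im,c)).tolist())
go(bw(-65,-23)+[33],92.1);go(bw(-8,-23)+[33],92.1)
E
```

```text
t 18.375 pos [ 408.5 -182.7  182.7] yaw_y 92.1 z [-0.003  0.    -1.   ] F [ 0.2  0.5 -0.6] w -0.3 g 0.0 j [-0.06  0.13 -0.48 -0.   -0.97 -1.48]
[[348.0, 292.0], [346.0, 401.0], [325.0, 401.0], [291.0, 292.0]]
k 0 shift [-0.0124  0.0005  0.1498] turn [ 0.  -0.1 -0. ]
k 180 shift [-0.0124  0.0005  0.1498] turn [ -0.2  -0.  180. ]
k 0 shift [-0.0694  0.0005  0.1496] turn [ 0.  -0.1 -0. ]
k 180 shift [-0.0694  0.0005  0.1496] turn [ -0.2  -0.  180. ]
```

View pics/w7.png

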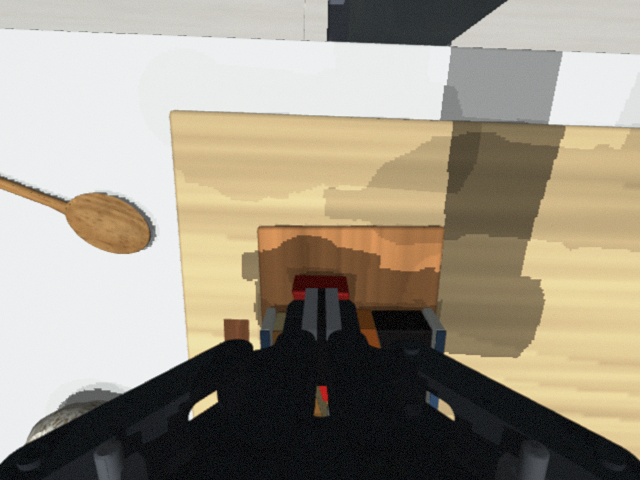

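Request:
servo_tool:
  increments:
    - [0,0.0,0.0005,0.06,0,0,0]
    - [0,0.0,0.0005,0.12,0,0,0]
    - [0,-0.01,0.0005,0.149,0,0,0]
    - [0,-0.012,0.0005,0.149,0,0,0]
    - [0,-0.025,0.0005,0.149,0,0,0]
    - [0,-0.035,0.0005,0.149,0,0,0]
    - [0,-0.044,0.0005,0.149,0,0,0]
    - [0,-0.052,0.0005,0.149,0,0,0]
    - [0,-0.06,0.0005,0.149,0,0,0]
    - [0,-0.066,0.0005,0.149,0,0,0]
    - [0,-0.066,0.0005,0.149,0,0,0]

```text
clock: 19.8
position: [474.8, -179.9, 34.7]
ee_rot: [-0.018, 1.0, 0.0, 0.0]
contact_force: [-1.6, -0.3, 0.6]
gripper_width: -0.0
grasp_force: 0.6
```

Request:
servo_tool:
  increments:
    - [0,-0.0015,0,0,0,0,0]
    - [0,-0.003,0,0,0,0,0]
    - [0,-0.0045,0,0,0,0,0]
    - [0,-0.0055,0,0,0,0,0]
    - [0,-0.0055,0,0,0,0,0]

```text
clock: 20.42
position: [477.8, -179.6, 34.6]
ee_rot: [-0.018, 1.0, 0.0, -0.002]
contact_force: [-5.9, 1.1, 5.0]
gripper_width: 0.1
grasp_force: 3.0
```

```bash
python3 - <<'E'
from h import *
st(); s=arm.read_state(); a=np.radians(2.1);d=s['position'][:2]-np.array([484.7,-156.4]);print('box x',np.cos(a)*d[0]+np.sin(a)*d[1])
E
```

```text
t 20.425 pos [ 477.8 -179.6   34.6] yaw_y 92.0 z [-0.004  0.    -1.   ] F [-5.9  1.1  5. ] w 0.1 g 3.0 j [-0.04  0.43 -0.51 -0.   -0.63 -1.49]
box x -7.753458390047484
```

Request:
servo_tool:
  increments:
    - [0,0.03,0,-0.01,0,0,0]
    - [0,0.05,0,-0.06,0,0,0]
    - [0,0.05,0.02,-0.12,0,0,0]
    - [0,0.03,0.023,-0.18,0,0,0]
    - [0,0.0,0.023,-0.235,0,0,0]
    - [0,-0.05,0.023,-0.265,0,0,0]
    - [0,-0.11,0.023,-0.265,0,0,0]
    - [0,-0.17,0.023,-0.265,0,0,0]
    - [0,-0.183,0.023,-0.265,0,0,0]
    - [0,-0.183,0.023,-0.265,0,0,0]
    - [0,-0.183,0.023,-0.265,0,0,0]

```text
clock: 21.8
position: [661.3, -150.3, 300.7]
ee_rot: [-0.018, 1.0, -0.0, 0.001]
contact_force: [-0.3, 0.7, -0.1]
gripper_width: -0.3
grasp_force: 0.0
```

```bash
cat >> h.py <<'E'
def inv(p):
    a=np.radians(2.1);d=np.array(p[:2])-[484.7,-156.4];return np.round([np.cos(a)*d[0]+np.sin(a)*d[1],-np.sin(a)*d[0]+np.cos(a)*d[1]],1)
E
python3 - <<'E'
from h import *
st(); print(inv(arm.read_state()['position']))
t=cam('top')
for n in('red','brown','black','orange'):
    r=arm.spot_point('top','cheese_'+n); print(n,[(round(q['p'],2),inv(ray(t,q['centre'],24.5))) for q in r[:2]])
go(bw(175,0)+[160],92.1)
save(t,'t8.png')
# front ends of wedges vs ledge, predicted pixels
print(np.round(proj(t,[bw(0,-67)+[66.5],bw(0,0)+[24.5],bw(4,-20)+[60.5]])))
E
```

```text
t 21.8 pos [ 661.3 -150.3  300.7] yaw_y 92.1 z [ 0.001 -0.    -1.   ] F [-0.3  0.7 -0.1] w -0.3 g 0.0 j [ 0.01  0.44  0.27  0.   -1.4  -1.55]
[176.7  -0.4]
red []
brown []
black []
orange []
k 0 shift [0.002  0.0003 0.141 ] turn [-0.   0.1 -0. ]
k 180 shift [0.002  0.0003 0.141 ] turn [1.0e-01 0.0e+00 1.8e+02]
[[468. 298.]
 [430. 298.]
 [444. 296.]]
```

Request:
servo_tool:
  increments:
    - [0,0,0,0.06,0,0,0]
    - [0,0,0,0.12,0,0,0]
    - [0,0,0,0.14,0,0,0]
    - [0,0,0,0.14,0,0,0]
    - [0,0.02,0,0.14,0,0,0]
    - [0,0.042,0,0.138,0,0,0]
    - [0,0.055,0,0.137,0,0,0]
    - [0,0.07,0,0.136,0,0,0]
    - [0,0.084,0,0.139,0,0,0]
    - [0,0.098,0,0.146,0,0,0]

```text
clock: 23.3
position: [564.2, -153.8, 155.1]
ee_rot: [-0.018, 1.0, -0.0, 0.001]
contact_force: [1.1, 0.0, 1.2]
gripper_width: -0.0
grasp_force: 0.5
```

```bash
python3 - <<'E'
from h import *
st(); print(inv(arm.read_state()['position']))
s=cam('scene'); save(s,'s9.png')
r=arm.spot_point('scene','lid_edge'); print(r[:2])
# lid_edge along known arc
for th in np.arange(.6,1.9,.1):
    x=116-127*np.cos(th)+7*np.sin(th); z=66.5+127*np.sin(th)+7*np.cos(th); print(round(th,1),np.round(proj(s,[bw(x,0)+[z]])))
E
```

```text
t 23.3 pos [ 564.2 -153.8  155.1] yaw_y 92.1 z [ 0.003 -0.    -1.   ] F [1.1 0.  1.2] w -0.0 g 0.5 j [ 0.01  0.38 -0.2   0.   -0.98 -1.55]
[79.6 -0.3]
[{'centre': [389.8, 225.4], 'p': 0.59}]
0.6 [[376. 252.]]
0.7 [[379. 246.]]
0.8 [[382. 240.]]
0.9 [[385. 234.]]
1.0 [[389. 229.]]
1.1 [[393. 224.]]
1.2 [[396. 220.]]
1.3 [[400. 216.]]
1.4 [[404. 213.]]
1.5 [[408. 211.]]
1.6 [[411. 209.]]
1.7 [[415. 208.]]
1.8 [[418. 207.]]
```

Request:
servo_tool:
  increments:
    - [0,0.013,0,0.009,0,0,0]
    - [0,0.0246,0,0.019,0,0,0]
    - [0,0.034,0,0.03,0,0,0]
    - [0,0.042,0,0.043,0,0,0]
    - [0,0.046,0,0.053,0,0,0]
    - [0,0.049,0,0.062,0,0,0]
    - [0,0.051,0,0.07,0,0,0]
    - [0,0.052,0,0.078,0,0,0]
    - [0,0.052,0,0.078,0,0,0]

```text
clock: 24.52
position: [512.7, -155.6, 77.0]
ee_rot: [-0.019, 1.0, -0.0, 0.0]
contact_force: [-2.0, 0.9, 8.0]
gripper_width: -0.1
grasp_force: 4.1
```

Request:
servo_tool:
  increments:
    - [0,0,0,0.0015,0,0,0]
    - [0,0,0,0.003,0,0,0]
    - [0,0,0,0.0045,0,0,0]
    - [0,0,0,0.0045,0,0,0]

```text
clock: 25.02
position: [512.8, -155.7, 76.6]
ee_rot: [-0.019, 1.0, -0.001, 0.001]
contact_force: [-10.5, 5.9, 33.1]
gripper_width: -0.2
grasp_force: 16.3
```

Request:
servo_tool:
  increments:
    - [0,0,0,-0.03,0,0,0]
    - [0,0.06,0,-0.09,0,0,0]
    - [0,0.1,0.05,-0.15,0,0,0]
    - [0,0.1,0.11,-0.18,0,0,0]
    - [0,0.1,0.17,-0.18,0,0,0]
    - [0,0.1,0.2,-0.18,0,0,0]

```text
clock: 25.78
position: [404.8, 42.1, 252.7]
ee_rot: [-0.018, 1.0, 0.001, 0.002]
contact_force: [0.9, 0.8, -0.3]
gripper_width: -0.2
grasp_force: 0.0
```

```bash
python3 - <<'E'
from h import *
st()
s=cam('scene')
r=arm.spot_point('scene','lid_edge'); print(r[:2])
for th in (0,.05,.1,.2):
    x=116-127*np.cos(th)+7*np.sin(th); z=66.5+127*np.sin(th)+7*np.cos(th)
    P=[]
    for y in(-76,0,76):
        P.append(bw(x,y)+[z])
    print(th,np.round(proj(s,P),1).tolist())
c=cv2.resize(s['color'][230:350,300:460],None,fx=5,fy=5,interpolation=cv2.INTER_CUBIC)
cv2.imwrite('pics/s10.png',c[:,:,::-1])
E
```

```text
t 25.775 pos [404.8  42.1 252.7] yaw_y 92.0 z [ 0.003  0.002 -1.   ] F [ 0.9  0.8 -0.3] w -0.2 g 0.0 j [ 0.51 -0.02 -0.45  0.   -1.14 -2.04]
[{'centre': [363.6, 289.2], 'p': 0.73}, {'centre': [274.8, 212.5], 'p': 0.3}]
0 [[400.6, 305.2], [366.5, 290.7], [335.0, 277.4]]
0.05 [[401.0, 302.1], [366.8, 287.7], [335.2, 274.5]]
0.1 [[401.5, 298.9], [367.1, 284.6], [335.5, 271.5]]
0.2 [[402.7, 292.3], [368.2, 278.3], [336.4, 265.3]]
```

View pics/s10.png

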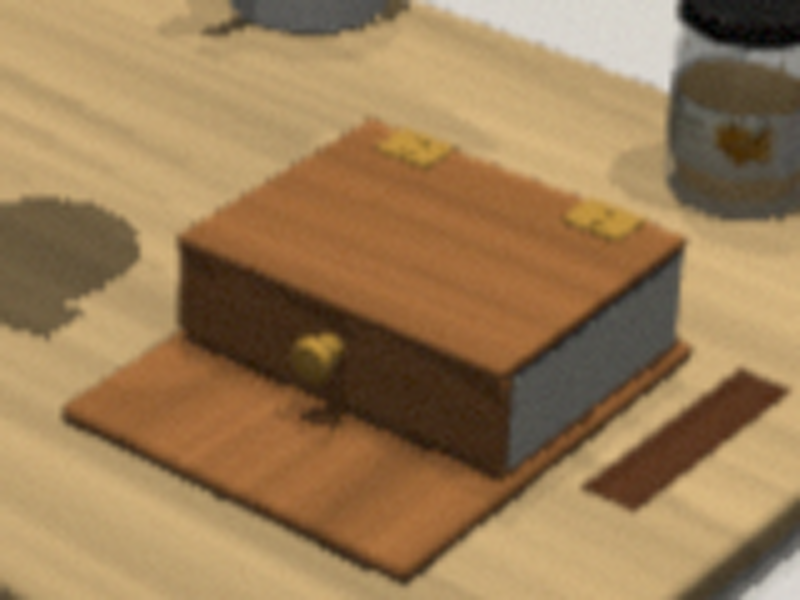

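```bash
python3 -c "
from bench import arm
print(arm.job_done())"
```

```text
the job is handed in; nothing more can be done
None
```

I packed the brown and red wedges head to tail in the empty half, slid them home and shut the lid. The last camera picture matches a fully closed lid. I kept the arm clear of the honey jar, mug and plate but did not re-measure them, and handed in at about 26 s without a result coming back.

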